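Heft the turning blanks: dry ones into the crate, green ones back on the drying rack

TASK

The four turning blanks on the drying rack look alike, but two have dried out and the other two are still green and about twice as heavy, which only their weight in the grip will tell. Lay the dry, light ones flat and side by side on the floor of the grey crate, and leave or put back the green, heavy ones lying across both bearers of the rack. Set the blanks down rather than dropping them, and do not disturb the mallet, the chisel or the dovetailed corner.

Things in the scene. Friction and masses are not known exactly. Their poses are not given: they have to be found in the camera images.
- blank1_mid (a point): one of four identical-looking square spindle-turning blanks of pale pine, 160 x 46 x 46 mm, lying on the drying rack; its 46 mm width is to be gripped. Point: its centre, 23 mm above its underside; x runs along its length, z up. A dry blank weighs 200 to 240 g, a green one 370 to 490 g; two of the four are dry and two green, dealt out anew each time, and nothing but the weight tells which
- blank2_mid (a point): one of four identical-looking square spindle-turning blanks of pale pine, 160 x 46 x 46 mm, lying on the drying rack; its 46 mm width is to be gripped. Point: its centre, 23 mm above its underside; x runs along its length, z up. A dry blank weighs 200 to 240 g, a green one 370 to 490 g; two of the four are dry and two green, dealt out anew each time, and nothing but the weight tells which
- blank3_mid (a point): one of four identical-looking square spindle-turning blanks of pale pine, 160 x 46 x 46 mm, lying on the drying rack; its 46 mm width is to be gripped. Point: its centre, 23 mm above its underside; x runs along its length, z up. A dry blank weighs 200 to 240 g, a green one 370 to 490 g; two of the four are dry and two green, dealt out anew each time, and nothing but the weight tells which
- blank4_mid (a point): one of four identical-looking square spindle-turning blanks of pale pine, 160 x 46 x 46 mm, lying on the drying rack; its 46 mm width is to be gripped. Point: its centre, 23 mm above its underside; x runs along its length, z up. A dry blank weighs 200 to 240 g, a green one 370 to 490 g; two of the four are dry and two green, dealt out anew each time, and nothing but the weight tells which
- rack_top (a point): low fixed wooden drying rack: two bearers 400 mm long (along y) and 28 mm wide, centre lines at x = -55 and 55 mm, tops 50 mm above the bench, open between; three cross battens 18 mm high underneath. The blanks lie across both bearers, about 95 mm apart along y, length along x to within 0.1 rad. Point: middle of the rack, level with the bearers' tops; x across the bearers, y along them, z up
- crate_floor (a point): low open crate of grey plastic, fixed on the bench: outside 250 x 280 x 65 mm (along this point's x, y, z), walls and floor 6 mm thick, inside 238 x 268 mm. Point: centre of its inner floor, 6 mm above the bench; x and y along its sides, z up
- mallet_mid (a point): bystander: joiner's mallet of dark wood lying on the bench, head 70 x 120 x 60 mm, a 190 mm handle along -x. Point: centre of the head
- chisel_mid (a point): bystander: bevel chisel with a blue handle lying on the bench, 280 mm long. Point: in the handle, 13 mm above the bench; the blade points along x
- corner_mid (a point): bystander: dovetailed sample corner of two 18 mm boards standing on the bench, 130 x 118 mm, 90 mm high. Point: in the inside of the corner, half-way up
Things that resemble listed ones, but are neither listed nor needed, are in the scene too. Leave any turquoise look-alike of the part that bears blank4_mid alone.

How it is judged:
At the end, for the whole second after the job is handed in: Every dry blank (under 305 g) lies flat on the crate's floor, nothing else on or under it; every green one lies across both bearers, its centre within 40 mm of the rack's midline and its length within 0.5 rad of square to the bearers; all released and at rest (((linear speed of blank1 below 0.02 m/s and x of blank1_mid in the frame of crate_floor between -0.12 and 0.12 m and y of blank1_mid in the frame of crate_floor between -0.135 and 0.135 m and z of blank1_mid in the frame of crate_floor between 0.015 and 0.029 m and contact force between blank1 and crate between 0.5 and 3 N) or (linear speed of blank1 below 0.02 m/s and x of blank1_mid in the frame of rack_top between -0.04 and 0.04 m and y of blank1_mid in the frame of rack_top between -0.2 and 0.2 m and z of blank1_mid in the frame of rack_top between 0.015 and 0.029 m and angle between the x axis of blank1_mid and the x axis of rack_top, either way round below 0.5 rad and contact force between blank1 and rack above 3 N)) and ((linear speed of blank2 below 0.02 m/s and x of blank2_mid in the frame of crate_floor between -0.12 and 0.12 m and y of blank2_mid in the frame of crate_floor between -0.135 and 0.135 m and z of blank2_mid in the frame of crate_floor between 0.015 and 0.029 m and contact force between blank2 and crate between 0.5 and 3 N) or (linear speed of blank2 below 0.02 m/s and x of blank2_mid in the frame of rack_top between -0.04 and 0.04 m and y of blank2_mid in the frame of rack_top between -0.2 and 0.2 m and z of blank2_mid in the frame of rack_top between 0.015 and 0.029 m and angle between the x axis of blank2_mid and the x axis of rack_top, either way round below 0.5 rad and contact force between blank2 and rack above 3 N)) and ((linear speed of blank3 below 0.02 m/s and x of blank3_mid in the frame of crate_floor between -0.12 and 0.12 m and y of blank3_mid in the frame of crate_floor between -0.135 and 0.135 m and z of blank3_mid in the frame of crate_floor between 0.015 and 0.029 m and contact force between blank3 and crate between 0.5 and 3 N) or (linear speed of blank3 below 0.02 m/s and x of blank3_mid in the frame of rack_top between -0.04 and 0.04 m and y of blank3_mid in the frame of rack_top between -0.2 and 0.2 m and z of blank3_mid in the frame of rack_top between 0.015 and 0.029 m and angle between the x axis of blank3_mid and the x axis of rack_top, either way round below 0.5 rad and contact force between blank3 and rack above 3 N)) and ((linear speed of blank4 below 0.02 m/s and x of blank4_mid in the frame of crate_floor between -0.12 and 0.12 m and y of blank4_mid in the frame of crate_floor between -0.135 and 0.135 m and z of blank4_mid in the frame of crate_floor between 0.015 and 0.029 m and contact force between blank4 and crate between 0.5 and 3 N) or (linear speed of blank4 below 0.02 m/s and x of blank4_mid in the frame of rack_top between -0.04 and 0.04 m and y of blank4_mid in the frame of rack_top between -0.2 and 0.2 m and z of blank4_mid in the frame of rack_top between 0.015 and 0.029 m and angle between the x axis of blank4_mid and the x axis of rack_top, either way round below 0.5 rad and contact force between blank4 and rack above 3 N))); the robot touches nothing.
It fails at once if a blank is dropped (it falls free at more than 0.7 m/s, a fall of some 25 mm) ((linear speed of blank1 above 0.7 m/s and contact force between the fingers and blank1 below 0.1 N) or (linear speed of blank2 above 0.7 m/s and contact force between the fingers and blank2 below 0.1 N) or (linear speed of blank3 above 0.7 m/s and contact force between the fingers and blank3 below 0.1 N) or (linear speed of blank4 above 0.7 m/s and contact force between the fingers and blank4 below 0.1 N)).
It fails at once if the mallet, the chisel or the dovetailed corner is shifted by more than 20 mm (distance of any of mallet_mid, chisel_mid, corner_mid from where it was at the start of the episode above 0.02 m).
It also fails if it takes over 70 s, if anything falls off the work surface, if the arm or the gripper's body presses on something with over 40 N, if the wrist force passes 120 N, or if a joint passes its speed limit or range.

ROBOT

A 6-joint arm with a two-finger parallel gripper is mounted at the origin on the work surface. World frame = base frame: x ahead of the robot, y to its left, z up, the work surface at z = 0. Lengths are in m, angles in rad, forces in N, time in s.
With the tool pointing down it reaches from about 0.375 to 0.9 m from the base axis. Payload 3.1 kg.
Tool frame: the origin (TCP) lies at the centre of the arm's flange, where the gripper is bolted on; the fingertips stand 173 mm ahead of it and the grasp point (between the pads) lies 155 mm ahead of it (robot.pinch_z is the distance from the TCP to the grasp point, in m); z points along the fingers, y is the line along which they close (so a half turn about z gives the same grasp; the last joint's range is limited). The gripper opens to 85 mm and grips with 20 to 120 N. Pads are 22 mm wide; open, the fingers measure 114 mm over their backs; the gripper's body (76 mm by 85 mm) begins 54 mm behind the grasp point. The pads swing forward as they close: fully open they stand 13 mm farther back than shut.
Start: joints at [-1.506, 0.527, 1.433, -0, 1.181, -0.178], TCP at [0.151, -0.606, 0.405] pointing down, gripper open.
Joint ranges: [-3.08, 3.08], [-0.75, 2.2], [0.22, 2.44], [-1.43, 4.57], [0, 2.65], [-2.85, 2.85]. Speed limits (rad/s): [2.79, 2.79, 3.14, 3.14, 3.14, 3.14].

INTERFACE

Orientations are given as a rotation vector (axis times angle).
In Python, from workcell import telemetry, cams, robot gives the robot as it stands.
- The arm moves only by the shell command python3 -m creep 'ROWS' [FORCE]. ROWS is JSON, a list of rows, each a list of 5 numbers: the finger opening in mm, from 0 to 85.4, then the shift along the tool's x, y, z in units of 30 mm (1.0 is 30 mm), then the turn about the tool's z in units of 5 degrees (1.0 is 5 degrees). In form: [[grip, x, y, z, spin], ...]. A call has 1 to 12 rows; each row is the pose to reach, as a shift and turn from the pose commanded when the call began, along the tool's axes at that moment; what a row does not reach only later rows make up. A row lasts 1/12 s, in which the tool goes at most 41.7 mm and 7.16 degrees, less where a joint would pass 70% of its speed; a pose out of reach is approached as far as the arm can. A call with a gripper value outside its range is refused whole. The fingers move at their own pace and stop on an object; FORCE is the grip in N (left out, the last holds). Time passes only in rows, so rows that repeat a pose let the fingers close. It gives the time, the measured TCP pose, the force, the opening and the grip force at its end, in the units of the state.
- telemetry.state(): the state, without advancing time (a new reading comes with each control period).
- cams.camera(name): name is "scene" or "top" or "wrist"; returns (picture, depth): 480x640x3 uint8, red, green, blue; 480x640 float32, m along the optical axis (not along the pixel's ray), 0 where there is no reading.
- cams.camera_info(name): a dict with "vertical_fov" (degrees; the focal length in pixels is half the picture's height over the tangent of half this angle, whatever the lens; pixels are square), "cx", "cy" (the principal point, pixels), "k1" (the pictures are not rectified: a ray, as slopes to the right and down, at radius r is drawn at 1 + k1 r^2 times it, then the intrinsics apply), "position" and "orientation" of the camera in the world; the wrist camera has in their place "tool_from_camera" (4x4, takes a point from camera to tool coordinates, whose origin is the TCP and whose axes are the flange's). Camera axes: x right, y down, z forward; pixel columns grow to the right and rows downward; lengths in m; the calibration is good to about 2 mm. A picture is of the moment at which its call begins: read the wrist's pose just before it. camera_info takes no time and is no camera call.
- robot.finish_job(): hands the job in; it is judged then, once.
Trained networks look in the newest picture that a camera, given by its name, has taken for a name from the list of things; names that differ only in an ending like _2 or _b are one class to them, and where a whole thing is asked for, a point or a joint stands for the part that bears it (a point fixed in the world has none). Each returns a list of dicts, best first, with "score" (0 to 1); they miss things now and then, are a little off and sometimes report something else, mostly with a low value. They report only what shows in the picture. A call takes as long as a camera call. They do not tell look-alikes from the thing itself.
- cams.search_frame(camera, thing): "location" ([x, y, z] in m, in the coordinates of the camera as it stood for that picture, good to about 4 mm: the middle of the surface that is visible of it).
- cams.place_of(camera, thing): "location" ([x, y, z] in m, in the coordinates of the camera as it stood for that picture, good to about 4 mm: a listed point, or the origin of a listed thing).
The state is a dict: "time_s": time; "joint_pos": joint angles; "qvel": joint speeds; "tau": joint torques, N m; "tool_pos": TCP position; "tcp_rot": TCP orientation; "ft_force": force on the tool from outside, world axes, zero at the start; "ft_torque": the same for the moment, N m; "opening": finger opening in m; "grip_force": force on a finger pad.
Only numpy, scipy, OpenCV 4.12 (cv2) and the standard library are available. Lean on these libraries where they do the work, as an engineer would, in place of code of your own. Each camera call takes 0.05 s, during which the arm holds its last target. There are 200 camera calls.

## Working session

There is one attempt and no reset: what is moved stays moved. The work goes in short steps, Python scripts to look and compute and a shell command to move; the robot and the scene stay as the last step left them, time stands still between calls to the robot, and variables do not carry over. Pictures are saved under pics/ and viewed, at most 10 in all, crops included, and the job is handed in when it is done.

```bash
mkdir -p pics; cat > h.py <<'E'
import numpy as np, cv2
from scipy.spatial.transform import Rotation as R
from workcell import telemetry, cams, robot
def T(cam):
    i=cams.camera_info(cam); M=np.eye(4)
    if cam=='wrist':
        s=telemetry.state(); M[:3,:3]=R.from_rotvec(s['tcp_rot']).as_matrix(); M[:3,3]=s['tool_pos']
        return M@np.array(i['tool_from_camera'])
    o=np.array(i['orientation'],float)
    M[:3,:3]=o if o.shape==(3,3) else (R.from_rotvec(o) if o.size==3 else R.from_quat(o)).as_matrix()
    M[:3,3]=i['position']; return M
def cloud(cam,depth):
    i=cams.camera_info(cam); f=240/np.tan(np.radians(i['vertical_fov'])/2)
    v,u=np.mgrid[0:480,0:640].astype(float)
    K=np.array([[f,0,i['cx']],[0,f,i['cy']],[0,0,1]])
    p=np.stack([(u-i['cx'])/f,(v-i['cy'])/f],-1); q=p.copy()
    for _ in range(15): q=p/(1+i['k1']*(q**2).sum(-1,keepdims=True))
    P=np.concatenate([q*depth[...,None],depth[...,None]],-1)
    M=T(cam); return P@M[:3,:3].T+M[:3,3]
def pix(cam,w):
    i=cams.camera_info(cam); f=240/np.tan(np.radians(i['vertical_fov'])/2)
    c=np.linalg.inv(T(cam))@np.append(w,1); s=c[:2]/c[2]; s=s*(1+i['k1']*(s@s)); return (s*f+[i['cx'],i['cy']]).round()
E
python3 - <<'E'
from h import *
print(cams.camera_info('top'),telemetry.state())
for c in ['top','scene']:
    im,d=cams.camera(c); cv2.imwrite(f'pics/{c}0.png',im[...,::-1]); np.save(f'{c}.npy',d)
    M=T(c)
    for n in ['blank1_mid','rack_top','crate_floor','mallet_mid','chisel_mid','corner_mid']:
        for r in cams.place_of(c,n):
            w=(M@np.append(r['location'],1))[:3]; print(c,n,round(r['score'],2),w.round(3),pix(c,w))
E
```

```text
{'vertical_fov': 54.50429006308893, 'cx': 319.6833778077528, 'cy': 241.14270566329898, 'k1': -0.017859205198709805, 'position': array([0.461607  , 0.04526323, 1.17051976]), 'orientation': array([-2.20203601,  2.1657077 , -0.09941322])} {'time_s': 0.0, 'joint_pos': array([-1.50549878e+00,  5.28497455e-01,  1.43391378e+00,  2.01777170e-05,
        1.18137950e+00, -1.78489606e-01]), 'qvel': array([ 0.00081077, -0.00052759, -0.00078619, -0.00160224,  0.00045109,
        0.00053837]), 'tau': array([ 1.62256129e-04, -4.42348731e+01, -1.78025097e+01, -1.07100034e-04,
        8.41158297e-03,  1.89097130e-05]), 'tool_pos': array([ 0.15087667, -0.60616294,  0.40371032]), 'tcp_rot': array([-3.11610680e+00, -3.81713698e-01, -2.24412551e-04]), 'ft_force': array([ 0.0286383 , -0.95850218,  0.46103634]), 'ft_torque': array([-0.01367293, -0.01416875,  0.0235407 ]), 'grip_force': 0.0, 'opening': 0.08495521117093852}
top blank1_mid 0.68 [ 0.475 -0.235  0.005] [427. 276.]
top blank1_mid 0.61 [0.487 0.089 0.073] [297. 268.]
top rack_top 0.92 [0.496 0.226 0.049] [240. 264.]
top crate_floor 0.81 [ 0.478 -0.239  0.002] [428. 274.]
top crate_floor 0.42 [0.495 0.224 0.049] [241. 264.]
top mallet_mid 0.69 [0.738 0.229 0.027] [243. 167.]
top chisel_mid 0.84 [ 0.73  -0.147  0.013] [393. 174.]
top corner_mid 0.86 [0.769 0.045 0.041] [317. 154.]
top corner_mid 0.24 [0.494 0.176 0.069] [260. 265.]
scene blank1_mid 0.61 [0.486 0.081 0.074] [320. 217.]
scene rack_top 0.59 [0.496 0.222 0.051] [364. 201.]
scene mallet_mid 0.7 [0.736 0.229 0.032] [423. 264.]
scene chisel_mid 0.97 [ 0.731 -0.157  0.013] [299. 347.]
scene corner_mid 0.6 [0.763 0.039 0.047] [373. 308.]
```

View pics/top0.png

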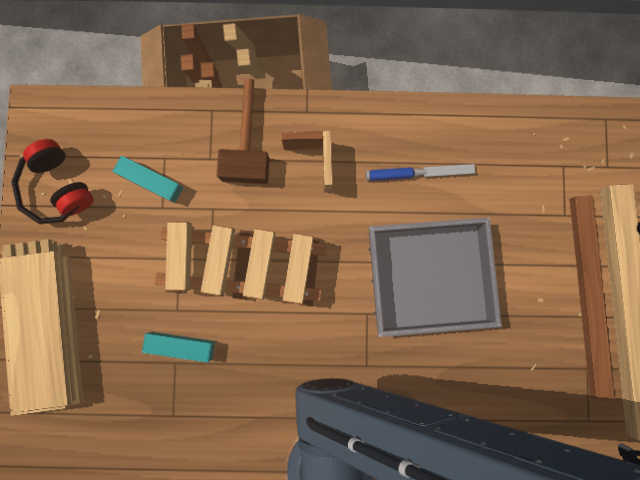

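```bash
python3 - <<'E'
from h import *
d=np.load('top.npy'); P=cloud('top',d); z=P[...,2]
m=((z>.085)&(z<.11)&(d>0)).astype(np.uint8)
m2=((z>.03)&(z<.11)&(d>0)).astype(np.uint8)
for mm,lo in ((m,60),(m2,150)):
    n,l,s,c=cv2.connectedComponentsWithStats(mm)
    for k in range(1,n):
        if s[k,4]<lo: continue
        q=P[l==k]; r=cv2.minAreaRect((q[:,:2]*1000).astype(np.float32)); print(c[k].round(),s[k,4],np.round(r[0]),np.round(r[1]),round(r[2],1),np.median(q[:,2]).round(3))
E
```

```text
[316. 148.] 684 [747.  71.] [132. 117.] 2.5 0.088
[ 36. 155.] 77 [743. 714.] [14. 42.] 31.8 0.087
[ 60. 191.] 77 [657. 649.] [14. 39.] 37.6 0.087
[176. 256.] 1414 [511. 369.] [159.  48.] 0.2 0.094
[216. 260.] 1426 [502. 275.] [ 47. 160.] 81.5 0.094
[258. 264.] 1400 [496. 178.] [ 47. 160.] 81.5 0.094
[297. 269.] 1382 [486.  87.] [ 46. 160.] 81.9 0.094
[243. 149.] 2244 [833. 224.] [121. 263.] 87.1 0.056
[313. 148.] 1066 [747.  72.] [132. 117.] 2.5 0.086
[ 50. 181.] 2401 [676. 714.] [194. 174.] 35.0 0.064
[146. 178.] 1253 [704. 468.] [162.  47.] 64.0 0.044
[628. 283.] 4581 [ 401. -737.] [618.  69.] 4.1 0.041
[442. 277.] 3072 [ 473. -239.] [263. 296.] 5.5 0.062
[238. 263.] 7981 [499. 225.] [398. 162.] 85.0 0.093
[ 34. 328.] 10472 [340. 712.] [400. 152.] 8.4 0.07
[177. 347.] 1387 [295. 374.] [160.  47.] 83.0 0.044
```

The top view shows four pale blanks on the rack at pixels (176,256), (216,260), (258,264) and (297,269); these are the ones I want. The look-alikes are the turquoise bars at (147,178) and (178,347), the boards at (34,328) and (628,283), and offcuts in the bin at the top. The crate is at (436,277), and the mallet, corner and chisel sit at the back. Next I go to a hover over the first blank and check it in a close crop.

```bash
cat >> h.py <<'E'
def plan(x,y,z,a):
    s=telemetry.state(); m=R.from_rotvec(s['tcp_rot']).as_matrix()
    d=m.T@(np.array([x,y,z])-s['tool_pos'])/.03
    yaw=np.degrees(np.arctan2(m[1,0],m[0,0])); sp=(yaw-a+90)%180-90
    print('row',d.round(2),'spin',round(sp/5,2),'tcp',s['tool_pos'].round(4),'yaw',round(yaw,1),'tilt',m[:,2].round(3),'t',round(s['time_s'],2),'F',s['ft_force'].round(2))
E
python3 -c "
from h import *
plan(.486,.087,.40,-8.3)"
```

```text
row [ 16.42 -19.74   0.16] spin 4.45 tcp [ 0.1509 -0.6065  0.4047] yaw 14.0 tilt [-0. -0. -1.] t 0.7 F [-0.18  0.15 -0.17]
```

```bash
python3 -m creep '[[70,16.42,-19.74,0.16,4.45],[70,16.42,-19.74,0.16,4.45],[70,16.42,-19.74,0.16,4.45],[70,16.42,-19.74,0.16,4.45],[70,16.42,-19.74,0.16,4.45],[70,16.42,-19.74,0.16,4.45],[70,16.42,-19.74,0.16,4.45],[70,16.42,-19.74,0.16,4.45],[70,16.42,-19.74,0.16,4.45],[70,16.42,-19.74,0.16,4.45],[70,16.42,-19.74,0.16,4.45],[70,16.42,-19.74,0.16,4.45]]' 60
python3 -c "
from h import *
plan(.486,.087,.40,-8.3)"
```

```text
time_s: 1.7
tool_pos: [0.3688, -0.1545, 0.402]
tcp_rot: [3.133, -0.228, 0.002]
ft_force: [0.8, 0.1, 0.0]
opening: 0.0701
grip_force: 0.0
row [ 2.7  -8.53  0.06] spin -0.0 tcp [ 0.3688 -0.1545  0.402 ] yaw -8.3 tilt [ 0.001 -0.001 -1.   ] t 1.7 F [0.77 0.06 0.01]
```

```bash
python3 -m creep '[[70,2.7,-8.53,0.06,0],[70,2.7,-8.53,0.06,0],[70,2.7,-8.53,0.06,0],[70,2.7,-8.53,0.06,0],[70,2.7,-8.53,0.06,0],[70,2.7,-8.53,0.06,0],[70,2.7,-8.53,0.06,0],[70,2.7,-8.53,0.06,0],[70,2.7,-8.53,0.06,0]]'
python3 - <<'E'
from h import *
plan(.486,.087,.234,-8.3)
im,d=cams.camera('wrist'); cv2.imwrite('pics/w1.png',im[...,::-1])
P=cloud('wrist',d); z=P[...,2]
n,l,s,c=cv2.connectedComponentsWithStats(((z>.085)&(z<.11)&(d>0)).astype(np.uint8))
for k in range(1,n):
    if s[k,4]<300: continue
    q=P[l==k]; r=cv2.minAreaRect((q[:,:2]*1000).astype(np.float32)); print(c[k].round(),s[k,4],np.round(r[0],1),np.round(r[1]),round(r[2],1),np.median(q[:,2]).round(3))
E
```

```text
time_s: 2.45
tool_pos: [0.4854, 0.0862, 0.3997]
tcp_rot: [3.133, -0.222, -0.0]
ft_force: [-0.7, -0.8, 0.1]
opening: 0.0699
grip_force: 0.0
row [ 0.02 -0.03  5.52] spin 0.04 tcp [0.4854 0.0862 0.3997] yaw -8.1 tilt [-0. -0. -1.] t 2.45 F [-0.72 -0.77  0.06]
[321. 216.] 11006 [485.9  84. ] [ 46. 160.] 81.8 0.097
[208. 213.] 10422 [495.8 175.3] [ 47. 160.] 81.1 0.097
[ 96. 230.] 11340 [502.2 272.2] [ 49. 161.] 81.8 0.097
[ 19. 277.] 4512 [496.1 363.9] [133.  47.] 0.2 0.097
```

View pics/w1.png

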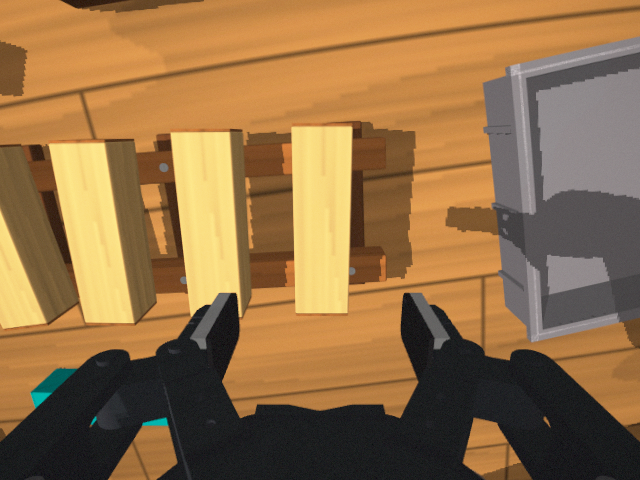

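The wrist view shows the pale blank at (321,216) lying across both bearers, with its neighbour at (208,213) clear of the fingers. I'm descending on it.

```bash
python3 -m creep '[[70,0.02,0.07,1.3,0],[70,0.02,0.07,2.6,0],[70,0.02,0.07,3.9,0],[70,0.02,0.07,4.9,0],[70,0.02,0.07,5.5,0],[70,0.02,0.07,5.5,0],[40,0.02,0.07,5.5,0],[40,0.02,0.07,5.5,0],[40,0.02,0.07,5.5,0],[40,0.02,0.07,5.5,0],[40,0.02,0.07,5.5,0],[40,0.02,0.07,5.5,0]]' 60
python3 - <<'E'
from h import *
s=telemetry.state();print(s['opening'],s['grip_force'],s['ft_force'])
E
```

```text
time_s: 3.5
tool_pos: [0.4861, 0.0828, 0.2362]
tcp_rot: [3.133, -0.227, 0.004]
ft_force: [-1.0, -2.4, 6.4]
opening: 0.0452
grip_force: 64.1
0.04522420654322519 64.06210452318192 [-1.03529146 -2.42609337  6.40838833]
```

```bash
cat > weigh.py <<'E'
from h import *
F=[]
for _ in range(8):
    F.append(telemetry.state()['ft_force'][2]); cams.camera('wrist')
print('Fz',np.mean(F).round(2),np.std(F).round(2),telemetry.state()['opening'])
E
python3 -m creep '[[40,0,0,-0.2,0],[40,0,0,-0.6,0],[40,0,0,-1.3,0],[40,0,0,-2.1,0],[40,0,0,-2.8,0],[40,0,0,-3.0,0],[40,0,0,-3,0],[40,0,0,-3,0],[40,0,0,-3,0],[40,0,0,-3,0]]'
python3 weigh.py
```

```text
time_s: 4.33
tool_pos: [0.4851, 0.0831, 0.3234]
tcp_rot: [3.133, -0.227, -0.005]
ft_force: [-0.4, -0.4, -3.8]
opening: 0.045
grip_force: 62.9
Fz -3.99 0.25 0.045407485626935216
```

About 400 g, so this one is green. I'm putting it back.

```bash
python3 -m creep '[[40,0,0,1.0,0],[40,0,0,2.0,0],[40,0,0,2.6,0],[40,0,0,2.9,0],[40,0,0,3.0,0],[40,0,0,3.0,0],[70,0,0,3.0,0],[70,0,0,3,0],[70,0,0,3,0],[70,0,0,1.7,0],[70,0,0,0.3,0],[70,0,0,0,0]]'
python3 weigh.py
python3 -c "
from h import *
plan(.4958,.1755,.324,-8.6)"
```

```text
time_s: 5.73
tool_pos: [0.4877, 0.0832, 0.3292]
tcp_rot: [-3.133, 0.226, -0.015]
ft_force: [1.0, -0.1, 0.2]
opening: 0.07
grip_force: 0.0
Fz -0.02 0.69 0.06961775660396538
row [-0.09 -3.1  -0.02] spin 0.06 tcp [0.4852 0.0831 0.3234] yaw -8.3 tilt [-0.003  0.    -1.   ] t 6.13 F [-0.85  0.61  0.81]
```

```bash
python3 -m creep '[[70,-0.09,-1.3,0,0.06],[70,-0.09,-2.6,0,0.06],[70,-0.09,-3.1,0,0.06],[70,-0.09,-3.1,0.3,0.06],[70,-0.09,-3.1,1.5,0.06],[70,-0.09,-3.1,2.5,0.06],[70,-0.09,-3.1,3.0,0.06],[70,-0.09,-3.1,3.0,0.06],[40,-0.09,-3.1,3.0,0.06],[40,-0.09,-3.1,3.0,0.06],[40,-0.09,-3.1,3.0,0.06],[40,-0.09,-3.1,3.0,0.06]]' 60
python3 -m creep '[[40,0,0,0,0],[40,0,0,-0.2,0],[40,0,0,-0.6,0],[40,0,0,-1.3,0],[40,0,0,-2.1,0],[40,0,0,-2.8,0],[40,0,0,-3.0,0],[40,0,0,-3,0],[40,0,0,-3,0],[40,0,0,-3,0],[40,0,0,-3,0]]'
python3 weigh.py
python3 -c "
from h import *
plan(.47,-.30,.30,4.5)"
```

```text
time_s: 7.13
tool_pos: [0.4967, 0.1754, 0.2358]
tcp_rot: [-3.132, 0.235, -0.003]
ft_force: [0.2, 0.3, -2.8]
opening: 0.0456
grip_force: 61.9
time_s: 8.05
tool_pos: [0.4959, 0.1754, 0.3235]
tcp_rot: [3.132, -0.235, -0.005]
ft_force: [-0.3, -0.1, -1.8]
opening: 0.045
grip_force: 62.2
Fz -2.31 0.4 0.045395765848611665
row [ 1.49 15.8   0.82] spin -2.62 tcp [0.4965 0.1755 0.3246] yaw -8.6 tilt [-0. -0. -1.] t 8.45 F [-0.19  0.87 -2.7 ]
```

About 235 g, so this one is dry. I'm fixing the crate pose from the stored depth before moving there.

```bash
python3 - <<'E'
from h import *
d=np.load('top.npy'); P=cloud('top',d); z=P[...,2]; m=(z>.057)&(z<.07)&(abs(P[...,0]-.475)<.17)&(abs(P[...,1]+.238)<.18)
q=P[m]; r=cv2.minAreaRect((q[:,:2]*1000).astype(np.float32)); print(r)
c=np.array(r[0])/1000; a=np.radians(r[2] if r[1][0]<r[1][1] else r[2]-90)
ax=np.array([np.cos(a),np.sin(a)]); ay=np.array([-ax[1],ax[0]])
for y in (-.06,.06):
    t=c+y*ay; print(t); plan(*t,.30,np.degrees(a))
E
```

```text
((473.2283020019531, -239.48423767089844), (262.7037048339844, 295.5520324707031), 5.547749042510986)
[ 0.47902882 -0.2992032 ]
row [ 1.79 15.73  0.82] spin -2.83 tcp [0.4965 0.1755 0.3246] yaw -8.6 tilt [-0. -0. -1.] t 8.45 F [-0.19  0.87 -2.7 ]
[ 0.46742779 -0.17976528]
row [ 0.81 11.85  0.82] spin -2.83 tcp [0.4965 0.1755 0.3246] yaw -8.6 tilt [-0. -0. -1.] t 8.45 F [-0.19  0.87 -2.7 ]
```

```bash
python3 -m creep '[[40,0.1,1,0,-0.3],[40,0.2,2.2,0,-0.6],[40,0.4,3.5,0,-1],[40,0.5,4.8,0,-1.3],[40,0.7,6.1,0,-1.6],[40,0.8,7.4,0,-2],[40,1,8.7,0,-2.2],[40,1.1,10,0,-2.4],[40,1.3,11.3,0,-2.6],[40,1.5,12.6,0,-2.83],[40,1.6,13.9,0,-2.83],[40,1.75,15,0,-2.83]]'
python3 -m creep '[[40,0.04,0.6,0,0],[40,0.04,0.7,0,0],[40,0.04,0.7,0,0]]'
python3 - <<'E'
from h import *
plan(.479,-.299,.191,5.5)
im,d=cams.camera('wrist'); cv2.imwrite('pics/w2.png',im[...,::-1])
E
```

```text
time_s: 9.45
tool_pos: [0.4807, -0.2801, 0.3249]
tcp_rot: [3.137, 0.151, 0.001]
ft_force: [0.9, 1.0, -2.0]
opening: 0.0454
grip_force: 62.9
time_s: 9.7
tool_pos: [0.4843, -0.2994, 0.3246]
tcp_rot: [3.138, 0.149, 0.001]
ft_force: [-0.5, -0.7, -1.9]
opening: 0.0454
grip_force: 63.0
row [-0.18 -0.03  4.45] spin -0.01 tcp [ 0.4843 -0.2994  0.3246] yaw 5.4 tilt [ 0. -0. -1.] t 9.7 F [-0.48 -0.66 -1.95]
```

View pics/w2.png

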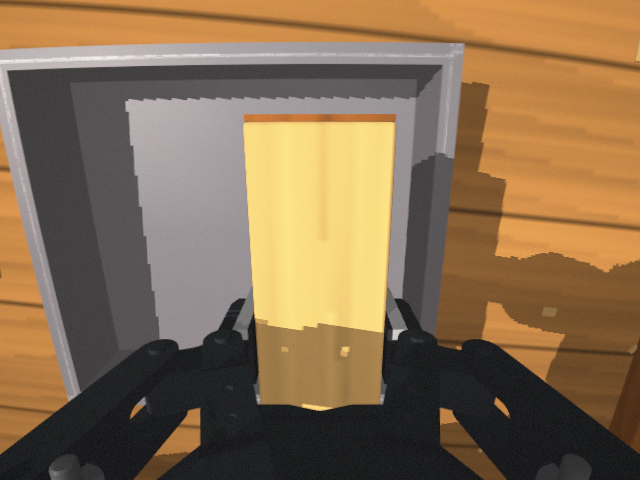

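The blank is square to the crate and inside the right wall (rim at x≈445, blank from 245 to 395). I'm lowering it.

```bash
python3 -m creep '[[40,-0.18,-0.2,0.5,0],[40,-0.18,-0.2,1.5,0],[40,-0.18,-0.2,2.6,0],[40,-0.18,-0.2,3.5,0],[40,-0.18,-0.2,4.0,0],[40,-0.18,-0.2,4.2,0],[40,-0.18,-0.2,4.3,0],[40,-0.18,-0.2,4.35,0],[40,-0.18,-0.2,4.35,0]]'
python3 -c "
from h import *
plan(.479,-.293,.191,5.5)"
```

```text
time_s: 10.5
tool_pos: [0.4789, -0.2923, 0.1951]
tcp_rot: [3.137, 0.154, 0.002]
ft_force: [-0.0, -0.7, -1.5]
opening: 0.0454
grip_force: 63.0
row [-0.    0.02  0.14] spin 0.02 tcp [ 0.4789 -0.2923  0.1951] yaw 5.6 tilt [ 0.001 -0.001 -1.   ] t 10.5 F [-0.05 -0.7  -1.53]
```

```bash
python3 -m creep '[[40,0,0,0.04,0],[40,0,0,0.08,0],[40,0,0,0.1,0],[40,0,0,0.1,0]]'
```

```text
time_s: 10.83
tool_pos: [0.4785, -0.2927, 0.1917]
tcp_rot: [3.137, 0.152, 0.001]
ft_force: [0.0, -0.1, -2.8]
opening: 0.0454
grip_force: 63.0
```

```bash
python3 -m creep '[[40,0,0,0.03,0],[40,0,0,0.05,0],[40,0,0,0.06,0],[40,0,0,0.06,0]]'
```

```text
time_s: 11.17
tool_pos: [0.4785, -0.2927, 0.1912]
tcp_rot: [3.137, 0.152, 0.001]
ft_force: [-2.1, 1.2, 10.1]
opening: 0.0452
grip_force: 64.5
```

It's on the floor, so I release and rise.

```bash
python3 -m creep '[[60,0,0,0,0],[60,0,0,0,0],[60,0,0,0,0],[60,0,0,0,0],[60,0,0,-0.8,0],[60,0,0,-2,0],[60,0,0,-3.3,0],[60,0,0,-4.6,0],[60,0,0,-5,0],[60,0,0,-5,0]]'
python3 -c "
from h import *
plan(.5022,.2725,.335,-8.4)"
```

```text
time_s: 12.0
tool_pos: [0.4794, -0.2934, 0.3436]
tcp_rot: [3.131, 0.153, 0.01]
ft_force: [0.4, -0.7, -0.0]
opening: 0.0601
grip_force: 0.0
row [  2.59 -18.7    0.17] spin 2.8 tcp [ 0.4794 -0.2934  0.3436] yaw 5.6 tilt [ 0.007 -0.006 -1.   ] t 12.0 F [ 0.39 -0.72 -0.02]
```

```bash
python3 -m creep '[[70,2.59,-18.7,0.17,2.8],[70,2.59,-18.7,0.17,2.8],[70,2.59,-18.7,0.17,2.8],[70,2.59,-18.7,0.17,2.8],[70,2.59,-18.7,0.17,2.8],[70,2.59,-18.7,0.17,2.8],[70,2.59,-18.7,0.17,2.8],[70,2.59,-18.7,0.17,2.8],[70,2.59,-18.7,0.17,2.8],[70,2.59,-18.7,0.17,2.8],[70,2.59,-18.7,0.17,2.8],[70,2.59,-18.7,0.17,2.8]]'
python3 -m creep '[[70,0.2,-2,0,0],[70,0.2,-2,0,0],[70,0.2,-2,0,0],[70,0.2,-2,0,0]]'
python3 - <<'E'
from h import *
im,d=cams.camera('wrist')
P=cloud('wrist',d); z=P[...,2]
n,l,s,c=cv2.connectedComponentsWithStats(((z>.085)&(z<.11)&(d>0)).astype(np.uint8))
for k in range(1,n):
    if s[k,4]<300: continue
    q=P[l==k]; r=cv2.minAreaRect((q[:,:2]*1000).astype(np.float32)); print(c[k].round(),s[k,4],np.round(r[0],1),np.round(r[1]),round(r[2],1),np.median(q[:,2]).round(3))
plan(.5022,.2725,.234,-8.4)
E
```

```text
time_s: 13.0
tool_pos: [0.4978, 0.208, 0.3332]
tcp_rot: [3.132, -0.231, -0.005]
ft_force: [0.1, -1.1, -0.6]
opening: 0.07
grip_force: 0.0
time_s: 13.33
tool_pos: [0.5127, 0.2652, 0.3331]
tcp_rot: [3.132, -0.227, -0.005]
ft_force: [-1.4, -0.0, 0.3]
opening: 0.0702
grip_force: 0.0
[596. 247.] 16878 [485.   82.3] [ 49. 161.] 81.4 0.098
[309. 254.] 17159 [502.5 272.3] [ 46. 160.] 81.6 0.098
[155. 238.] 14028 [524.7 365.4] [132.  48.] 0.6 0.097
row [-0.37 -0.23  3.31] spin 0.0 tcp [0.5126 0.2642 0.3333] yaw -8.4 tilt [-0.004 -0.002 -1.   ] t 13.38 F [-1.21 -0.49  0.17]
```

```bash
python3 -m creep '[[70,-0.37,-0.23,0.5,0],[70,-0.37,-0.23,1.6,0],[70,-0.37,-0.23,2.6,0],[70,-0.37,-0.23,3.1,0],[70,-0.37,-0.23,3.3,0],[70,-0.37,-0.23,3.3,0],[40,-0.37,-0.23,3.3,0],[40,-0.37,-0.23,3.3,0],[40,-0.37,-0.23,3.3,0],[40,-0.37,-0.23,3.3,0],[40,-0.37,-0.23,3.3,0]]' 60
python3 -m creep '[[40,0,0,0,0],[40,0,0,-0.2,0],[40,0,0,-0.6,0],[40,0,0,-1.3,0],[40,0,0,-2.1,0],[40,0,0,-2.8,0],[40,0,0,-3.0,0],[40,0,0,-3,0],[40,0,0,-3,0],[40,0,0,-3,0],[40,0,0,-3,0]]'
python3 weigh.py
python3 -c "
from h import *
plan(.468,-.18,.33,5.5)"
```

```text
time_s: 14.3
tool_pos: [0.504, 0.2729, 0.2374]
tcp_rot: [-3.132, 0.231, -0.004]
ft_force: [0.0, -1.2, 5.5]
opening: 0.0448
grip_force: 63.2
time_s: 15.22
tool_pos: [0.5028, 0.2728, 0.3245]
tcp_rot: [3.132, -0.231, -0.005]
ft_force: [-0.8, 0.3, -1.6]
opening: 0.0446
grip_force: 62.4
Fz -2.0 0.58 0.0453043808852571
row [ 1.05 15.11 -0.14] spin -2.79 tcp [0.5034 0.2729 0.3258] yaw -8.4 tilt [-0. -0. -1.] t 15.62 F [ 0.56  0.06 -1.9 ]
```

About 200 g, so it's dry too, and the last blank must be green. I'm taking this one to the crate.

```bash
python3 -m creep '[[40,0.1,1,-0.14,-0.3],[40,0.15,2.2,-0.14,-0.6],[40,0.25,3.5,-0.14,-1],[40,0.3,4.8,-0.14,-1.3],[40,0.4,6.1,-0.14,-1.6],[40,0.5,7.4,-0.14,-2],[40,0.6,8.7,-0.14,-2.2],[40,0.7,10,-0.14,-2.4],[40,0.8,11.3,-0.14,-2.6],[40,0.9,12.6,-0.14,-2.79],[40,1,13.9,-0.14,-2.79],[40,1.05,14.8,-0.14,-2.79]]'
python3 -m creep '[[40,0,0.3,0,0],[40,0,0.3,0,0],[40,0,0.3,0,0]]'
python3 - <<'E'
from h import *
plan(.468,-.18,.196,5.5)
im,d=cams.camera('wrist'); cv2.imwrite('pics/w3.png',im[...,::-1])
E
```

```text
time_s: 16.62
tool_pos: [0.4695, -0.1744, 0.3306]
tcp_rot: [3.136, 0.148, 0.003]
ft_force: [0.5, 0.7, -2.2]
opening: 0.0453
grip_force: 63.0
time_s: 16.87
tool_pos: [0.4701, -0.1796, 0.3301]
tcp_rot: [-3.137, -0.149, 0.001]
ft_force: [0.1, -0.7, -2.0]
opening: 0.0451
grip_force: 63.1
row [-0.07  0.01  4.47] spin -0.01 tcp [ 0.4701 -0.1796  0.3301] yaw 5.4 tilt [-0.001  0.001 -1.   ] t 16.87 F [ 0.08 -0.73 -1.96]
```

View pics/w3.png

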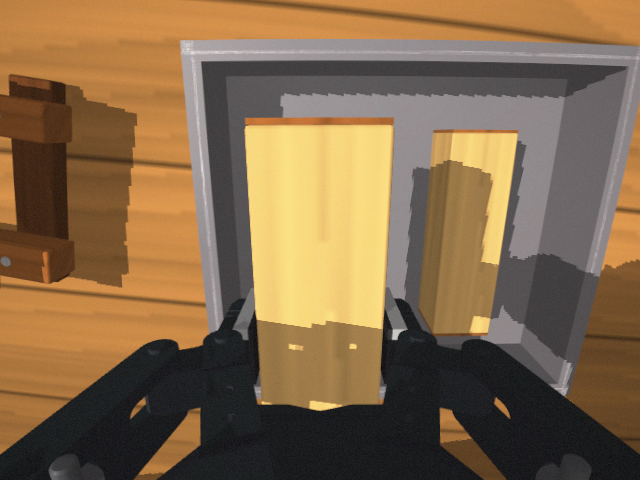

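The first blank lies flat in the crate at (468,232). The second hangs clear between it and the left wall (rim x≈205), so I'm lowering it.

```bash
python3 -m creep '[[40,-0.07,0.15,0.5,0],[40,-0.07,0.15,1.5,0],[40,-0.07,0.15,2.6,0],[40,-0.07,0.15,3.5,0],[40,-0.07,0.15,4.1,0],[40,-0.07,0.15,4.35,0],[40,-0.07,0.15,4.45,0],[40,-0.07,0.15,4.5,0],[40,-0.07,0.15,4.53,0],[40,-0.07,0.15,4.53,0],[40,-0.07,0.15,4.53,0]]'
```

```text
time_s: 17.83
tool_pos: [0.469, -0.1846, 0.1954]
tcp_rot: [3.137, 0.151, 0.003]
ft_force: [-0.0, -0.3, -2.8]
opening: 0.0451
grip_force: 63.1
```

```bash
python3 -m creep '[[40,0,0,0.02,0],[40,0,0,0.04,0],[40,0,0,0.04,0]]'
```

```text
time_s: 18.08
tool_pos: [0.4687, -0.1847, 0.1935]
tcp_rot: [3.137, 0.151, 0.001]
ft_force: [-0.4, -0.4, 0.3]
opening: 0.0449
grip_force: 63.2
```

```bash
python3 -m creep '[[40,0,0,0.02,0],[40,0,0,0.02,0],[60,0,0,0.02,0],[60,0,0,0.02,0],[60,0,0,0.02,0],[60,0,0,0.02,0],[60,0,0,-0.8,0],[60,0,0,-2,0],[60,0,0,-3.3,0],[60,0,0,-4.6,0],[60,0,0,-5.5,0],[60,-2,0,-5.5,0]]'
python3 - <<'E'
from h import *
im,d=cams.camera('top'); cv2.imwrite('pics/top1.png',im[...,::-1])
P=cloud('top',d); z=P[...,2]
for lo,hi in ((.085,.105),(.04,.056)):
  n,l,s,c=cv2.connectedComponentsWithStats(((z>lo)&(z<hi)&(d>0)).astype(np.uint8))
  for k in range(1,n):
    if s[k,4]<600: continue
    q=P[l==k]; r=cv2.minAreaRect((q[:,:2]*1000).astype(np.float32)); print(c[k].round(),s[k,4],np.round(r[0],1),np.round(r[1]),round(r[2],1),np.median(q[:,2]).round(3))
E
```

```text
time_s: 19.08
tool_pos: [0.4338, -0.1914, 0.3645]
tcp_rot: [3.123, 0.156, 0.031]
ft_force: [0.9, -2.3, 0.3]
opening: 0.06
grip_force: 0.0
[316. 148.] 679 [746.8  71.3] [131. 117.] 2.5 0.088
[176. 256.] 1417 [510.6 368.3] [158.  48.] 1.1 0.094
[298. 269.] 1383 [484.9  85.5] [ 46. 160.] 81.8 0.094
[145. 177.] 1199 [703.9 467.2] [161.  46.] 64.4 0.044
[629. 277.] 3255 [ 401.9 -729.8] [616.  67.] 2.9 0.042
[240. 241.] 1193 [549.9 227.7] [248.  43.] 81.5 0.048
[409. 274.] 1027 [ 466.4 -182.4] [160.  48.] 5.4 0.049
[236. 287.] 1122 [440.3 233.1] [228.  32.] 86.4 0.048
[176. 347.] 1287 [295.3 373.9] [159.  47.] 82.7 0.044
```

View pics/top1.png

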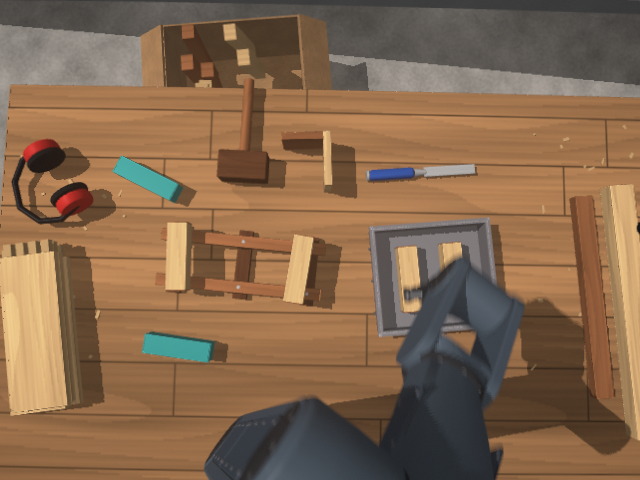

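Both dry blanks lie flat in the crate at (409,274) and about (453,265). Both green ones lie across the bearers at (176,256) and (298,269), within 5 mm of the midline. Nothing else has moved and the arm is clear.

```bash
python3 -m creep '[[60,0,0,0,0],[60,0,0,0,0],[60,0,0,0,0],[60,0,0,0,0]]'; python3 -c "
from workcell import robot; print(robot.finish_job())"
```

```text
time_s: 19.47
tool_pos: [0.428, -0.1888, 0.3578]
tcp_rot: [3.138, 0.152, 0.0]
ft_force: [-0.1, 0.2, -0.6]
opening: 0.0603
grip_force: 0.0
the job is handed in; nothing more can be done
None
```

I handed the job in at about 19.5 s, with no verdict shown: the two dry blanks (about 235 g and 200 g) lie flat side by side in the crate, and the two green ones lie across both bearers, one weighed at about 400 g and put back, the other never lifted and taken as green because two of the four are dry.

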